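# Tip two screw caps out of the tilting bin

### The arm

A 6-joint arm with a two-finger parallel gripper is mounted at the origin on a cart in front of the work surface, level with it; the furniture and walls round the work are solid. World frame = base frame: x ahead of the robot, y to its left, z up, the work surface at z = 0. Lengths are in m, angles in rad, forces in N, time in s.
With the tool pointing down it reaches from about 0.4 to 0.825 m from the base axis. Payload 7 kg.
Tool frame: the origin (TCP) lies midway between the tips of the shut fingers; the grasp point (between the pads) lies 19 mm behind it; z points along the fingers, y is the line along which they close (so a half turn about z gives the same grasp; the last joint's range is limited). The gripper opens to 88 mm and grips with 3 to 60 N. Pads are 19 mm wide; open, the fingers measure 130 mm over their backs; the gripper's body (78 mm by 193 mm) begins 47 mm behind the grasp point.
Start: joints at [-0.919, 0.359, 0.012, 0, -1.224, -0.288], TCP at [0.24, -0.631, 0.227] pointing down, gripper open.
Joint ranges: [-3.07, 3.07], [-1.43, 2.12], [-1.02, 1.25], [-3.03, 1.67], [-3.05, -0], [-3.03, 3.03]. Speed limits (rad/s): [2.39, 2.39, 3.01, 3.14, 3.14, 3.14].

### API

Orientations are given as [roll, pitch, yaw] about the fixed x, y, z axes, in that order (R = Rz(yaw) Ry(pitch) Rx(roll)).
In Python, from station import telemetry, eyes, ticket, recognise, trace gives the robot as it stands. The module is installed in compiled form; this text tells all that it offers.
- The arm moves only by the tool servo_tool, never from a script. Its argument "series" is a list that holds one entry, the list of rows, each a list of 4 numbers: the shift along the tool's x, y, z in mm, then the turn about the tool's z in rad. In form: [[[x, y, z, roll], ...]]. A call has exactly 10 rows; each row shifts and turns the commanded pose from where the row before left it, along the tool's axes as they then stand; what a row does not reach is not made up. A row lasts 1/12 s, in which the tool goes at most 41.7 mm and 7.16 degrees, less where a joint would pass 70% of its speed; a pose out of reach is approached as far as the arm can. A call is refused whole if a number of a shift passes 41.7 or a number of a turn 0.125, either way. A call with a gripper value outside its range is refused whole. "claw" is the gripper's target within -1 to 1 (shut at 1, half-way at 0, fully open at -1), set as the call begins (left out, the last holds). The fingers move at their own pace and stop on an object; "grip_force" is the grip in N (left out, the last holds). Time passes only in rows, so rows that do not move let the fingers close, or fill a call up. It gives the time, the measured TCP pose, the force, the opening and the grip force at its end, in the units of the state.
- telemetry.get_state(): the state, without advancing time (a new reading comes with each control period).
- eyes.grab_frame(name): name is "scene" or "top"; returns the picture (420x560x3 uint8, red, green, blue); there is no depth.
- eyes.calibration(name): a dict with "mtx" (3x3 intrinsics, pixels), "rvec" (rotation vector, rad) and "tvec" (3), from world to camera coordinates, as OpenCV has them. Camera axes: x right, y down, z forward; pixel columns grow to the right and rows downward; lengths in m; the calibration is good to about 2 mm. A picture is of the moment at which its call begins. calibration takes no time and is no camera call.
- ticket.job_done(): hands the job in; it is judged then, once.
Trained networks look in the newest picture that a camera, given by its name, has taken for a name from the list of things; names that differ only in an ending like _2 or _b are one class to them, and where a whole thing is asked for, a point or a joint stands for the part that bears it (a point fixed in the world has none). Each returns a list of dicts, best first, with "conf" (0 to 1); they miss things now and then, are a little off and sometimes report something else, mostly with a low value. They report only what shows in the picture. A call takes as long as a camera call.
- recognise(camera, name): "position" ([x, y, z] in m, in world coordinates, good to about 4 mm: the middle of the surface that is visible of it).
- trace(camera, name): "mask" (420x560 bool, what is visible of it).
The state is a dict: "t": time; "q": joint angles; "qd": joint speeds; "joint_efforts": joint torques, N m; "eef_pos": TCP position; "ee_rot": TCP orientation; "force": force on the tool from outside, world axes, zero at the start; "moment": the same for the moment, N m; "width": finger opening in m; "gripper_force": force on a finger pad.
Only numpy, scipy, OpenCV 4.12 (cv2) and the standard library are available. Lean on these libraries where they do the work, as an engineer would, in place of code of your own. Each camera call takes 0.05 s, during which the arm holds its last target. There are 200 camera calls.

### The job

One of the two tilting dispensers on the bench holds flat screw caps, the other rod-shaped stir bars. Press down the paddle of the cap dispenser until the first cap slides off, and hold about that tilt until exactly two caps lie in its tray; then let the bin swing back level, with the other three caps still in it. Do not tip the stir bar dispenser.

Things in the scene. Friction and masses are not known exactly. Their poses are not given: they have to be found in the camera images.
- cap_dispenser: Fixed grey stand, plate 290 x 100 mm, two cheeks carrying the tilting aluminium bin of flat caps. (A twin stand holds white stir bars, rods 50 x 14 mm.) Origin: on the worktop below the bin's hinge; +x to the bin's closed rear, -x to mouth and tray, y along the hinge, which is 85 mm high. Bin x -80 to +88 mm, 41 mm wide; floor level, 85 mm high, then from x -12 mm a ramp 12 degrees down to the mouth.
- cap_paddle (a point): Centre of the flat top of the grey pad to press, 36 mm (along the bin) x 30 mm, on a short arm at the right (-y) side of the cap bin; it turns with the bin. At rest at x -72, y -75, z 100 mm in the cap_dispenser frame: 72 mm in front of and 15 mm above the hinge. Nothing below it but the worktop. Bin side walls reach 107 mm high at rest.
- cap_tray (a point): Centre of the floor (4 mm high) of the grey catch tray below the mouth of the cap bin, part of the stand, at x -125 mm in its frame; inside 122 mm (x) by 92 mm (y), walls 20 to 28 mm high.
- cap_bin (a joint): Tilt of the cap bin: 0 = level (rest), grows as mouth and paddle go down, stop at 0.61 rad. A spring returns it within a second; pressing takes about 4 N at first, 12 N at the stop. The two caps on the ramp start to slide at 0.08 to 0.35 rad (friction varies); the three on the level floor follow only about 0.2 rad further than that.
- cap_1: White ribbed screw cap for a vial, a flat disc 28 mm across and 14 mm tall, about 12 to 18 g, lying loose in the single-file lane of the cap dispenser's bin. Origin: centre of its underside. The front cap, on the ramp next to the mouth; the first to slide.
- cap_2: White ribbed screw cap for a vial, a flat disc 28 mm across and 14 mm tall, about 12 to 18 g, lying loose in the single-file lane of the cap dispenser's bin. Origin: centre of its underside. The second cap, on the ramp behind cap_1.
- cap_3: White ribbed screw cap for a vial, a flat disc 28 mm across and 14 mm tall, about 12 to 18 g, lying loose in the single-file lane of the cap dispenser's bin. Origin: centre of its underside. The third cap, foremost of the three on the level part of the floor (two more stand behind it and cannot pass it); it must stay in the bin.
- stirbar_bin (a joint): Tilt of the other dispenser's bin (the one with rod-shaped stir bars): 0 = level; to be left alone.

How it is judged:
On the way:
1. both front caps are in the cap dispenser's tray while its bin is still held tipped (x of cap_1 in the frame of cap_dispenser between -0.188 and -0.062 m and y of cap_1 in the frame of cap_dispenser between -0.048 and 0.048 m and z of cap_1 in the frame of cap_dispenser between 0 and 0.045 m and x of cap_2 in the frame of cap_dispenser between -0.188 and -0.062 m and y of cap_2 in the frame of cap_dispenser between -0.048 and 0.048 m and z of cap_2 in the frame of cap_dispenser between 0 and 0.045 m and value of joint cap_bin above 0.05 rad).
At the end, for the whole second after the job is handed in: The first two caps lie at rest inside the cap dispenser's tray, the third cap (and so those behind it) is still in the bin, and the bin is back level within 0.05 rad (x of cap_1 in the frame of cap_dispenser between -0.188 and -0.062 m and y of cap_1 in the frame of cap_dispenser between -0.048 and 0.048 m and z of cap_1 in the frame of cap_dispenser between 0 and 0.045 m and x of cap_2 in the frame of cap_dispenser between -0.188 and -0.062 m and y of cap_2 in the frame of cap_dispenser between -0.048 and 0.048 m and z of cap_2 in the frame of cap_dispenser between 0 and 0.045 m and x of cap_3 in the frame of cap_dispenser between -0.03 and 0.09 m and y of cap_3 in the frame of cap_dispenser between -0.03 and 0.03 m and height (world z) of cap_3 above 0.065 m and value of joint cap_bin below 0.05 rad and linear speed of each of cap_1, cap_2, cap_3 below 0.03 m/s); the robot touches nothing.
It fails at once if the stir bar dispenser is tipped by more than 0.1 rad (value of joint stirbar_bin above 0.1 rad).
It also fails if it takes over 40 s, if anything falls off the work surface, if the arm or the gripper's body presses on something with over 40 N, if the wrist force passes 120 N, or if a joint passes its speed limit or range.

## Working session

There is one attempt and no reset: what is moved stays moved. The work goes in short steps, Python scripts to look and compute and a tool call to move; the robot and the scene stay as the last step left them, time stands still between calls to the robot, and variables do not carry over. Pictures are saved under pics/ and viewed, at most 10 in all, crops included, and the job is handed in when it is done.

Besides the shell and the picture viewer there is one more tool, called as name([rows], argument=value, ...), one row to a line, values as JSON. servo_tool: Moves the arm, as the interface text tells. Its arguments: {"type":"object","properties":{"series":{"type":"array"},"claw":{"type":"number"},"grip_force":{"type":"number"}},"required":["series"]}

```bash
mkdir -p pics; python3 - <<'E'
from station import telemetry, eyes, recognise
import cv2, numpy as np
ims=[]
for n in ["scene","top"]:
    im=eyes.grab_frame(n); cv2.imwrite(f"pics/{n}0.png",im[:,:,::-1])
    for k in ["cap_dispenser","cap_paddle","cap_tray","cap_1","stirbar_bin","cap_bin"]:
        try: print(n,k,[(np.round(d["position"],3).tolist(),round(d["conf"],2)) for d in recognise(n,k)])
        except Exception as e: print(n,k,e)
s=telemetry.get_state(); print(s["t"],s["eef_pos"],s["ee_rot"],s["force"])
E
```

```text
scene cap_dispenser [([0.476, 0.465, 0.005], 0.75)]
scene cap_paddle [([0.506, 0.435, 0.096], 0.72)]
scene cap_tray [([0.469, 0.466, 0.007], 0.61)]
scene cap_1 [([0.483, 0.462, 0.088], 0.57), ([0.517, 0.454, 0.095], 0.57)]
scene stirbar_bin [([0.507, 0.436, 0.095], 0.35)]
scene cap_bin [([0.506, 0.436, 0.094], 0.88), ([0.557, -0.38, 0.096], 0.36)]
top cap_dispenser [([0.474, 0.449, 0.007], 0.66)]
top cap_paddle [([0.519, 0.438, 0.095], 0.61)]
top cap_tray [([0.472, 0.446, 0.003], 0.57)]
top cap_1 [([0.484, 0.459, 0.087], 0.57), ([0.551, 0.438, 0.1], 0.5)]
top stirbar_bin [([0.549, -0.389, 0.094], 0.57), ([0.524, 0.436, 0.096], 0.52)]
top cap_bin [([0.519, 0.435, 0.098], 0.73)]
0.7 [ 0.240172   -0.63079945  0.22657871] [-3.14156803e+00  2.44946372e-05 -2.77776475e+00] [-0.36968638  0.36734504  0.84293907]
```

View pics/scene0.png

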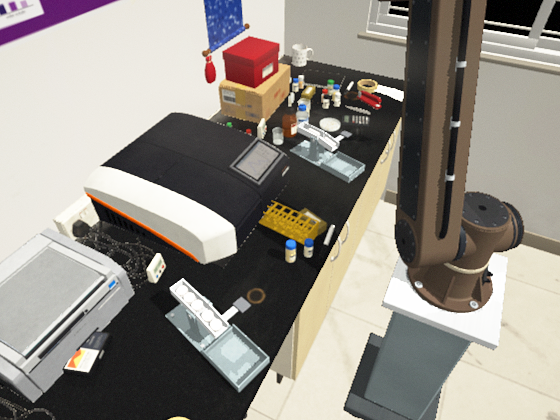

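View pics/top0.png

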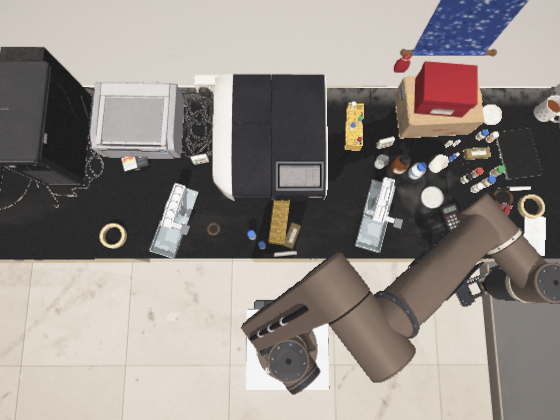

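The scene shows one stand at scene px (215,320) with its paddle at (238,305), and a twin at (330,145). In the top view they are at (175,218) and (376,212). I'll enlarge the crops to tell caps from bars.

```bash
python3 - <<'E'
import cv2, numpy as np
a=cv2.imread("pics/scene0.png"); b=cv2.imread("pics/top0.png")
r=lambda c:cv2.resize(c,(400,400),interpolation=cv2.INTER_CUBIC)
cv2.imwrite("pics/crops.png",np.hstack([r(a[270:390,155:275]),r(b[170:270,140:240])]))
E
```

```text
(no output)
```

View pics/crops.png

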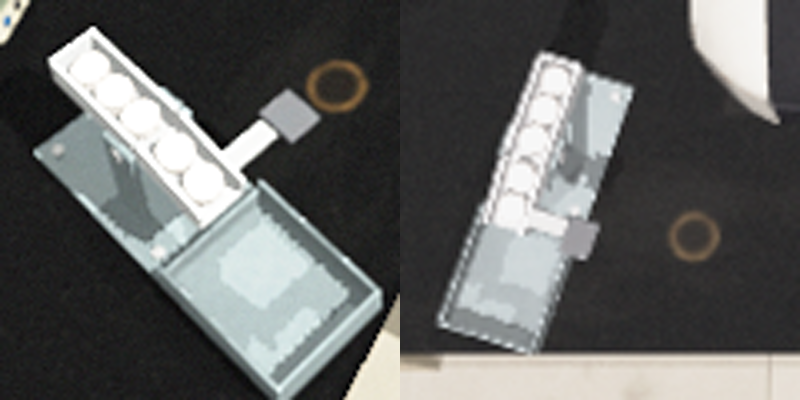

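The crops show five round caps, so the stand at y≈+0.45 is the cap dispenser. Its pad is at scene px (242,305) and top px (185,230). Next I'll fit the stand pose from these points.

```bash
cat > h.py <<'E'
from station import eyes
import cv2, numpy as np
from scipy.optimize import least_squares
def proj(n,P):
    c=eyes.calibration(n); return cv2.projectPoints(np.float64(P).reshape(-1,1,3),np.float64(c["rvec"]),np.float64(c["tvec"]),np.float64(c["mtx"]),None)[0][:,0]
E
python3 - <<'E'
from h import *
M=np.array([[-72,-75,100],[88,22,107],[88,-22,107]])/1e3
S=np.array([[290,116],[50,62],[93,28]])*.3+[155,270]
T=np.array([[181,240],[137,52],[183,62]])/4+[140,170]
def W(p):
    c,s=np.cos(p[2]),np.sin(p[2]); return M@np.array([[c,s,0],[-s,c,0],[0,0,1]])+[p[0],p[1],0]
f=lambda p:np.r_[(proj("scene",W(p))-S).ravel(),(proj("top",W(p))-T).ravel()]
r=least_squares(f,[.55,.45,0]);print(r.x,np.round(r.fun,1));print(W(r.x))
g=lambda X:np.r_[(proj("scene",X)-S[:1]).ravel(),(proj("top",X)-T[:1]).ravel()]
q=least_squares(g,W(r.x)[0]);print("pad tri",q.x,q.fun)
for n in("scene","top"): print(eyes.calibration(n)["mtx"][0],eyes.calibration(n)["tvec"])
# tray corner check
M=np.array([[-188,48,24],[-188,-48,24]])/1e3;print(proj("scene",W(r.x)),proj("top",W(r.x)))
E
```

```text
[ 0.54260646  0.44368288 -0.30244516] [ 0.2 -1.  -0.6 -0.2  0.9 -0.5 -1.2 -0.5 -0.1  0.1 -1.   0.8]
[[0.45153532 0.39353263 0.1       ]
 [0.63316505 0.43847306 0.107     ]
 [0.62005942 0.39647017 0.107     ]]
pad tri [0.45279044 0.39152859 0.09152899] [ 0.34738743  0.09529492 -0.15831321 -0.54435815]
[404.05511203   0.         283.88433732] [0.47522348 0.19774619 1.16956198]
[406.86409713   0.         284.29418936] [0.00953175 0.52407874 1.57639542]
[[238.92013175 387.1168033 ]
 [268.80769681 357.54013049]] [[149.46791534 250.71640631]
 [172.18802709 257.89333929]]
```

The fit is consistent: residuals are about 1 px and the projected tray corners match the picture. Pad is at (0.452, 0.393, 0.100) and yaw is −0.302. I'll move around the base with the gripper shut.

servo_tool([
  [[-28,27,-3,0],[-28,27,-3,0],[-28,27,-3,0],[-28,27,-3,0],[-28,27,-3,0],[-28,27,-3,0],[-28,27,-3,0],[-28,27,-3,0],[-28,27,-3,0],[-28,27,-3,0]],
], claw=1)

```text
t: 1.53
eef_pos: [0.4062, -0.2771, 0.2572]
ee_rot: [-3.141, 0.001, -2.778]
force: [1.4, 0.8, -0.6]
width: 0.0264
gripper_force: 0.0
```

servo_tool([
  [[-15,35,0,0],[-15,35,0,0],[-15,35,0,0],[-15,35,0,0],[-15,35,0,0],[-15,35,0,0],[-15,35,0,0],[-15,35,0,0],[-15,35,0,0],[-15,35,0,0]],
])

```text
t: 2.37
eef_pos: [0.421, 0.1036, 0.2572]
ee_rot: [3.141, 0.002, -2.777]
force: [1.7, -0.4, -0.2]
width: 0.0002
gripper_force: 0.0
```

servo_tool([
  [[-13.2,25.9,0,0],[-13.2,25.9,0,0],[-13.2,25.9,0,0],[-13.2,25.9,0,0],[-13.2,25.9,0,0],[-13.2,25.9,0,0],[-13.2,25.9,0,0],[-13.2,25.9,0,0],[-13.2,25.9,0,0],[-13.2,25.9,0,0]],
])

```text
t: 3.2
eef_pos: [0.4526, 0.3921, 0.2567]
ee_rot: [3.141, 0.0, -2.778]
force: [-0.1, -0.2, -1.2]
width: 0.0006
gripper_force: 0.0
```

servo_tool([
  [[0,0,10,-0.113],[0,0,10,-0.113],[0,0,10,-0.113],[0,0,10,-0.113],[0,0,10,-0.113],[0,0,10,-0.113],[0,0,10,-0.113],[0,0,10,-0.113],[0,0,15,0],[0,0,15,0]],
])

```text
t: 4.03
eef_pos: [0.4528, 0.3909, 0.1464]
ee_rot: [-3.141, 0.001, -1.873]
force: [-0.1, 0.0, -1.0]
width: 0.0007
gripper_force: 0.0
```

```bash
python3 - <<'E'
from station import eyes,telemetry
from h import *
a=eyes.grab_frame("scene")[:,:,::-1]; b=eyes.grab_frame("top")[:,:,::-1]
r=lambda c:cv2.resize(c,(400,400),interpolation=cv2.INTER_CUBIC)
cv2.imwrite("pics/near1.png",np.hstack([r(a[240:390,140:290]),r(b[150:270,130:250])]))
s=telemetry.get_state();print(s["eef_pos"],s["ee_rot"],s["q"])
print(proj("scene",s["eef_pos"]),proj("top",s["eef_pos"]))
E
```

```text
[0.45154885 0.38942276 0.14423971] [ 3.13994354 -0.0038426  -1.87427934] [ 1.03865036e+00  2.98320050e-01 -2.74852073e-01 -8.72694058e-04
 -1.00174077e+00 -1.34166479e+00]
[[241.91002271 291.96716979]] [[182.34626092 227.71888965]]
```

View pics/near1.png

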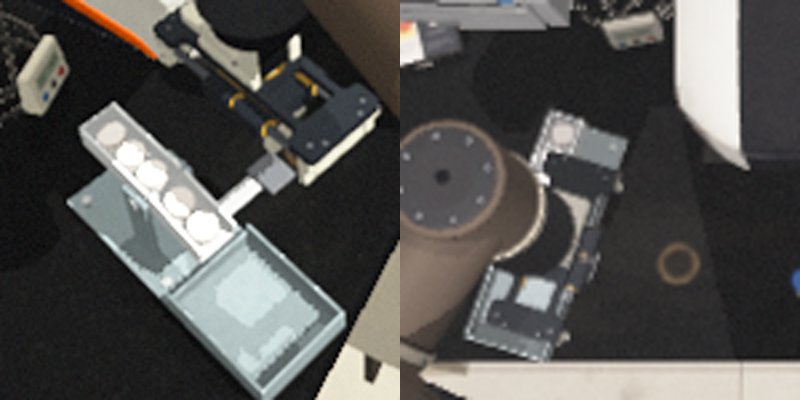

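The scene camera still sees the bin, the tray and the pad at crop (268,172), with the gripper above the pad. I'll descend close to contact.

servo_tool([
  [[0,0,8,0],[0,0,8,0],[0,0,7,0],[0,0,5,0],[0,0,4,0],[0,0,2,0],[0,0,2,0],[0,0,0,0],[0,0,0,0],[0,0,0,0]],
])

```text
t: 4.97
eef_pos: [0.4527, 0.3908, 0.1109]
ee_rot: [-3.141, 0.0, -1.874]
force: [0.5, -0.3, -0.2]
width: 0.0002
gripper_force: 0.0
```

```bash
cat > chk.py <<'E'
import sys
from station import eyes,telemetry,recognise
from h import *
n=sys.argv[1]
a=eyes.grab_frame("scene")
p=np.array([.5426,.4437,0]);c,s=np.cos(-.3024),np.sin(-.3024);R=np.array([[c,-s,0],[s,c,0],[0,0,1]])
caps=[(np.round(R.T@(d["position"]-p)*1e3).astype(int).tolist(),round(d["conf"],2)) for d in recognise("scene","cap_1")]
poly=proj("scene",(R@(np.array([[-184,44,4],[-184,-44,4],[-84,-44,4],[-84,44,4]])/1e3).T).T+p)
m=np.zeros(a.shape[:2],np.uint8);cv2.fillPoly(m,[poly.astype(int)],1)
g=a.min(2); ref=cv2.imread("pics/scene0.png").min(2)
print("traypx changed brighter",((g.astype(int)-ref>30)&(m>0)).sum()," bright",((g>225)&(m>0)).sum())
cv2.imwrite(f"pics/c_{n}.png",cv2.resize(a[265:390,150:275,::-1],(500,500),interpolation=cv2.INTER_CUBIC))
s=telemetry.get_state();print(caps,s["t"],np.round(s["eef_pos"],4),np.round(s["force"],1))
E
python3 chk.py 0
```

```text
traypx changed brighter 0  bright 0
[([-59, 2, 89], 0.41), ([-31, 2, 92], 0.41)] 5.0667 [0.4527 0.3908 0.1109] [ 0.1 -0.3  0. ]
```

The network puts the caps at x −59 and −31, y ≈ 0, on the ramp, so the frame is right. Now I'll press gently.

servo_tool([
  [[0,0,3,0],[0,0,3,0],[0,0,2,0],[0,0,2,0],[0,0,1,0],[0,0,1,0],[0,0,1,0],[0,0,1,0],[0,0,1,0],[0,0,0,0]],
])

```text
t: 5.9
eef_pos: [0.4522, 0.3908, 0.096]
ee_rot: [3.141, 0.0, -1.874]
force: [-4.6, -0.0, 6.6]
width: 0.0003
gripper_force: 3.2
```

```bash
python3 chk.py 1
```

```text
traypx changed brighter 0  bright 1
[([-62, 2, 85], 0.6)] 6.0 [0.4522 0.3908 0.0961] [-4.5  0.   6.5]
```

servo_tool([
  [[0,0,0.5,0],[0,0,0.5,0],[0,0,0.5,0],[0,0,0.5,0],[0,0,0.5,0],[0,0,0.5,0],[0,0,0,0],[0,0,0,0],[0,0,0,0],[0,0,0,0]],
])

```text
t: 6.83
eef_pos: [0.4521, 0.3909, 0.0932]
ee_rot: [3.141, 0.0, -1.874]
force: [-5.0, 1.0, 7.1]
width: -0.0002
gripper_force: 3.8
```

```bash
python3 chk.py 2
```

```text
traypx changed brighter 0  bright 1
[([-63, -1, 81], 0.47), ([5, 2, 99], 0.44)] 6.9333 [0.4521 0.3909 0.0931] [-5.1  0.3  7.5]
```

servo_tool([
  [[0,0,0.5,0],[0,0,0.5,0],[0,0,0.5,0],[0,0,0.5,0],[0,0,0.5,0],[0,0,0,0],[0,0,0,0],[0,0,0,0],[0,0,0,0],[0,0,0,0]],
])

```text
t: 7.77
eef_pos: [0.452, 0.391, 0.0907]
ee_rot: [3.141, 0.0, -1.873]
force: [-6.2, 0.8, 7.9]
width: 0.0003
gripper_force: 4.3
```

```bash
python3 chk.py 3
```

```text
traypx changed brighter 75  bright 158
[([6, 6, 99], 0.65), ([-111, 3, 20], 0.52)] 7.8667 [0.4521 0.391  0.0907] [-6.4  0.3  7.1]
```

The first cap is in the tray. I'll hold and check.

servo_tool([
  [[0,0,0,0],[0,0,0,0],[0,0,0,0],[0,0,0,0],[0,0,0,0],[0,0,0,0],[0,0,0,0],[0,0,0,0],[0,0,0,0],[0,0,0,0]],
])

```text
t: 8.7
eef_pos: [0.452, 0.391, 0.0907]
ee_rot: [3.141, 0.0, -1.873]
force: [-6.7, 0.0, 7.8]
width: 0.0005
gripper_force: 4.3
```

```bash
python3 chk.py 4
```

```text
traypx changed brighter 69  bright 157
[([6, 4, 101], 0.62), ([-111, 3, 18], 0.38)] 8.8 [0.4521 0.391  0.0907] [-6.4  0.7  8.3]
```

View pics/c_4.png

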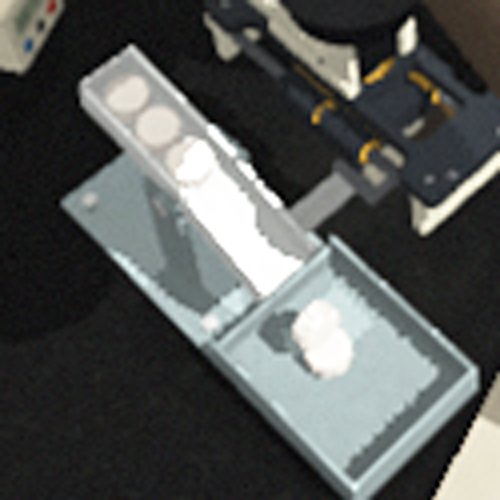

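Both caps lie in the tray at crop (318,318) and (328,355), and three remain in the bin at (125,95), (157,125) and (190,160). I'll let the bin up gently and retreat.

servo_tool([
  [[0,0,-1,0],[0,0,-1,0],[0,0,-1,0],[0,0,-1,0],[0,0,-1,0],[0,0,-1,0],[0,0,-1,0],[0,0,-1,0],[0,0,-1,0],[0,0,-1,0]],
])

```text
t: 9.63
eef_pos: [0.4531, 0.3907, 0.1002]
ee_rot: [-3.141, 0.0, -1.874]
force: [1.3, -1.4, 2.4]
width: 0.0005
gripper_force: 1.4
```

servo_tool([
  [[0,0,-2,0],[0,0,-3,0],[0,0,-5,0],[0,0,-10,0],[0,0,-10,0],[0,0,-10,0],[0,0,-10,0],[0,0,-10,0],[0,0,0,0],[0,0,0,0]],
])

```text
t: 10.47
eef_pos: [0.4528, 0.391, 0.161]
ee_rot: [-3.141, 0.002, -1.874]
force: [0.2, 0.5, 0.6]
width: 0.0009
gripper_force: 0.0
```

servo_tool([
  [[0,0,0,0],[0,0,0,0],[0,0,0,0],[0,0,0,0],[0,0,0,0],[0,0,0,0],[0,0,0,0],[0,0,0,0],[0,0,0,0],[0,0,0,0]],
])

```text
t: 11.3
eef_pos: [0.4526, 0.3906, 0.16]
ee_rot: [3.142, -0.0, -1.874]
force: [-0.1, 0.2, 0.1]
width: 0.0004
gripper_force: 0.0
```

```bash
python3 chk.py 5
```

```text
traypx changed brighter 63  bright 155
[([-111, 2, 17], 0.46), ([305, -771, 96], 0.38)] 11.4 [0.4526 0.3906 0.1601] [-0.2 -0.1 -0.7]
```

View pics/c_5.png

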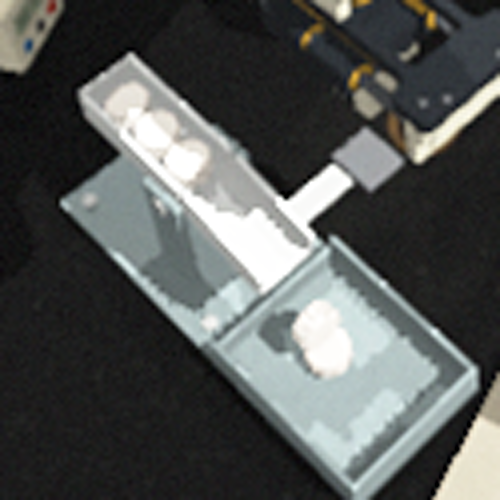

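The picture shows the bin level with three caps in it at crop (125,100), (155,130) and (187,160). Two caps rest in the tray at (325,340), and the arm is clear of the pad.

```bash
python3 -c "
from station import ticket; print(ticket.job_done())"
```

```text
the job is handed in; nothing more can be done
None
```

I handed the job in at about 11.4 s: two caps lay in the tray, three were still in the level bin, and I never went near the stir bar dispenser; no verdict was shown.

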